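# Close the reader's tray and start the run at the touch-free pad

### The job

The loading tray of the cassette reader has been left out: push it fully home with the fingertips, gripping nothing. Then start the run by pointing straight down at the middle of the round touch-free pad, the fingertips about three centimetres above its dark window and never touching it; hold there for at least two seconds and finish still pointing there, touching nothing. Neither touch nor point at the square pad, and leave the specimen cup and the dropper bottle where they are.

Things in the scene. Friction and masses are not known exactly. Their poses are not given: they have to be found in the camera images.
- reader: Compact white laboratory reader, fixed to the bench: a box 240 (x) by 260 (y) by 85 high with a thin red line round it. Origin: centre of its underside. Its -x face (front, towards the robot, 120 from the origin) has the slot of the loading tray. It stands at a different place and yaw each time (up to 0.2 rad).
- tray (a joint): The tray's slide, in m: 0 = fully home (hard stop), larger = further out of the reader along the reader's -x; starts 0.06 to 0.10 out. It has 2.5 N of dry friction and a little damping, no spring and no latch: it stays where it is left.
- tray_front (a point): Centre of the outer face of the tray's upright grey front plate, 40 above the bench. Plate 12 thick, 150 wide (reader's y), 15 to 65 above the bench; axes as the reader's: pushing along +x closes it. The flat tray with a low clear cassette behind it belongs to it. When home, this face is 132 in front of the reader's origin, the plate against the reader's front.
- round_pad: The round touch-free start pad: white puck, diameter 84, 32 high, with a round dark window; fixed to the bench. Origin: centre of its underside. It stands to the left or to the right of the reader's front, the square pad on the other side.
- round_window (a point): Middle of the round pad's dark window (diameter 50), 33.6 above the bench, z up. The pad reads fingertips held roughly 1 to 6 cm above it.
- square_pad: The other touch-free pad, not to be used: white square block 80 by 80, 32 high, with a square dark window; fixed to the bench. Origin: centre of its underside.
- square_window (a point): Middle of the square pad's dark window (48 by 48), 33.6 above the bench, z up. It reads a hand whose fingertips pass less than about 6 cm above its middle.
- specimen_cup: Loose bystander: translucent specimen cup with a red screw lid, diameter 62, 69 high. Origin: centre of its underside.
- dropper: Loose bystander: small white dropper bottle with a pointed nozzle, diameter 36, 92 high. Origin: centre of its underside.

How it is judged:
On the way, in this order (a step that is already met when the one before it is completed fails the run):
1. the tray is pushed fully home (value of joint tray below 0.004 m), for 0.2 s.
2. the tool points at the round pad without touching, for two seconds (horizontal distance between the grasp point and round_window below 0.02 m and z of the grasp point in the frame of round_window between 0.026 and 0.085 m and angle between the grasp point's own z axis and vertical above 2.69 rad and value of joint tray below 0.004 m), for 2 s.
At the end, for the whole second after the job is handed in: The tray is within 4 mm of fully home, and the tool still points down (within 25 degrees) at the round pad: TCP within 20 mm of the window's middle horizontally and 26 to 85 mm above it (fingertips roughly 1 to 6 cm above); the bystanders are within 20 mm of where they stood (all of step 2 and distance of each of specimen_cup, dropper from where it was at the start of the episode below 0.02 m); the robot touches nothing.
It fails at once if the round pad is touched (contact force between any of the fingers, the arm and round_pad above 0.3 N).
It fails at once if the square pad is touched (contact force between any of the fingers, the arm and square_pad above 0.3 N).
It fails at once if the tool points at the square pad (TCP within 35 mm of its middle and less than 80 mm above it) (horizontal distance between the grasp point and square_window below 0.035 m and z of the grasp point in the frame of square_window below 0.08 m).
It fails at once if a bystander is moved more than 20 mm, lifted or tipped over (distance of any of specimen_cup, dropper from where it was at the start of the episode above 0.02 m or angle between any of specimen_cup, dropper's own z axis and vertical above 0.4 rad).
It also fails if it takes over 45 s, if anything falls off the work surface, if the arm or the gripper's body presses on something with over 40 N, if the wrist force passes 120 N, or if a joint passes its speed limit or range.

### The arm

A 6-joint arm with a two-finger parallel gripper is mounted at the origin on the work surface. World frame = base frame: x ahead of the robot, y to its left, z up, the work surface at z = 0. Lengths are in m, angles in rad, forces in N, time in s.
With the tool pointing down it reaches from about 0.425 to 0.95 m from the base axis. Payload 3.5 kg.
Tool frame: the origin (TCP) lies between the finger pads, 19 mm behind the fingertips; this is the grasp point; z points along the fingers, y is the line along which they close (so a half turn about z gives the same grasp; the last joint's range is limited). The gripper opens to 85 mm and grips with 20 to 120 N. Pads are 22 mm wide; open, the fingers measure 114 mm over their backs; the gripper's body (76 mm by 85 mm) begins 54 mm behind the grasp point. The pads swing forward as they close: fully open they stand 13 mm farther back than shut.
Start: joints at [-1.496, 0.286, 1.577, -0, 1.279, -0.15], TCP at [0.15, -0.658, 0.25] pointing down, gripper open.
Joint ranges: [-2.77, 2.77], [-0.9, 2.22], [0.21, 2.48], [-1.53, 4.67], [0.24, 2.81], [-2.84, 2.84]. Speed limits (rad/s): [2.79, 2.79, 3.14, 3.14, 3.14, 3.14].

### API

Orientations are given as a unit quaternion [x, y, z, w].
In Python, from plant import ctrl gives the robot as it stands. The module is installed in compiled form; this text tells all that it offers.
- The arm moves only by the shell command python3 -m crank 'ROWS' [OPENING] [FORCE]. ROWS is JSON, a list of rows, each a list of 6 numbers: the shift along the tool's x, y, z in cm, then the turn, a rotation vector about the tool's x, y, z in rad. In form: [[tx, ty, tz, rx, ry, rz], ...]. A call has 1 to 10 rows; each row is the pose to reach, as a shift and turn from the pose commanded when the call began, along the tool's axes at that moment; what a row does not reach only later rows make up. A row lasts 1/10 s, in which the tool goes at most 50 mm and 8.59 degrees, less where a joint would pass 70% of its speed; a pose out of reach is approached as far as the arm can. A call with a gripper value outside its range is refused whole. OPENING is the opening, from 0 (shut) to 1 (fully open), set as the call begins (- or left out, the last holds). The fingers move at their own pace and stop on an object; FORCE is the grip in N (left out, the last holds). Time passes only in rows, so rows that repeat a pose let the fingers close. It gives the time, the measured TCP pose, the force, the opening and the grip force at its end, in the units of the state.
- ctrl.get_state(): the state, without advancing time (a new reading comes with each control period).
- ctrl.read_camera(name): name is "scene" or "side" or "wrist"; returns (picture, depth): 420x560x3 uint8, blue, green, red; 420x560 float32, m along the optical axis (not along the pixel's ray), 0 where there is no reading.
- ctrl.camera_info(name): a dict with "K" (3x3 intrinsics, pixels), "origin" and "orientation" of the camera in the world. Camera axes: x right, y down, z forward; pixel columns grow to the right and rows downward; lengths in m; the calibration is good to about 2 mm. A picture is of the moment at which its call begins: read the wrist's pose just before it. camera_info takes no time and is no camera call; for the wrist camera it gives the pose at the moment of the call.
- ctrl.sign_off(): hands the job in; it is judged then, once.
The state is a dict: "time": time; "qpos": joint angles; "dq": joint speeds; "joint_efforts": joint torques, N m; "eef_pos": TCP position; "tcp_rot": TCP orientation; "contact_force": force on the tool from outside, world axes, zero at the start; "wrist_torque": the same for the moment, N m; "opening": opening from 0.0 (shut) to 1.0 (fully open); "finger_force": force on a finger pad.
Only numpy, scipy, OpenCV 4.12 (cv2) and the standard library are available. Lean on these libraries where they do the work, as an engineer would, in place of code of your own. Each camera call takes 0.05 s, during which the arm holds its last target. There are 200 camera calls.

## Working session

There is one attempt and no reset: what is moved stays moved. The work goes in short steps, Python scripts to look and compute and a shell command to move; the robot and the scene stay as the last step left them, time stands still between calls to the robot, and variables do not carry over. Pictures are saved under pics/ and viewed, at most 10 in all, crops included, and the job is handed in when it is done.

```bash
mkdir -p pics
python3 - <<'E'
from plant import ctrl
import cv2,numpy as np
s=ctrl.get_state();print(s)
for n in("scene","side"):
    i=ctrl.camera_info(n);print(n,i)
    p,d=ctrl.read_camera(n);cv2.imwrite(f"pics/{n}0.png",p);np.savez(f"{n}0.npz",p=p,d=d,K=i["K"],o=i["origin"],q=i["orientation"])
E
```

```text
{'time': 0.0, 'qpos': array([-1.49603407e+00,  2.87180452e-01,  1.57819079e+00,  9.14742012e-06,
        1.27856994e+00, -1.49982877e-01]), 'dq': array([-0.00158828,  0.00112933, -0.00035871, -0.00063544,  0.00203866,
        0.00018537]), 'joint_efforts': array([ 1.29166285e-03, -4.05978870e+01, -2.92624658e+01, -1.71259267e-04,
        5.81697706e-03, -7.80967952e-06]), 'eef_pos': array([ 0.15042497, -0.65739767,  0.24862979]), 'tcp_rot': array([ 9.93692308e-01,  1.12134823e-01,  4.85291755e-05, -1.17326869e-03]), 'contact_force': array([-0.32545755,  0.32336062, -0.37436733]), 'wrist_torque': array([ 0.02548793, -0.02214115,  0.05021268]), 'finger_force': 0.0, 'opening': 0.9996810522395776}
scene {'K': array([[429.99178014,   0.        , 271.71092566],
       [  0.        , 429.99178014, 215.2136526 ],
       [  0.        ,   0.        ,   1.        ]]), 'origin': array([ 1.17693036, -0.01669283,  0.73580012]), 'orientation': array([ 0.65261321,  0.66335277, -0.25934977, -0.25845077])}
side {'K': array([[497.76099141,   0.        , 277.61950784],
       [  0.        , 497.76099141, 202.13058478],
       [  0.        ,   0.        ,   1.        ]]), 'origin': array([ 0.49502918, -0.74807008,  0.81674239]), 'orientation': array([ 0.92707792, -0.02458888,  0.0191419 , -0.37357129])}
```

View pics/scene0.png

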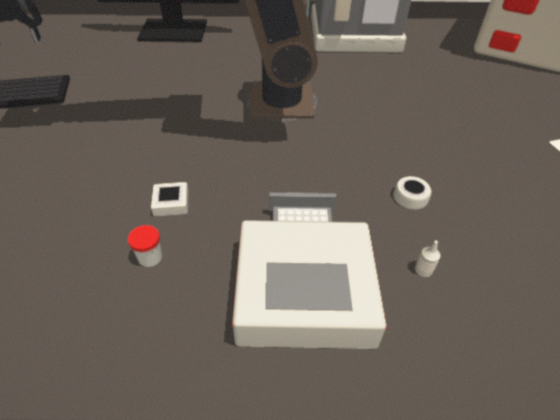

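View pics/side0.png

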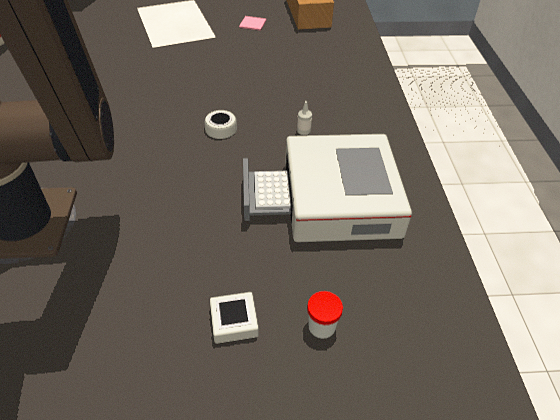

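The scene view shows the robot at the top, the square pad at (170,198), the round pad at (412,192), the tray plate at (302,198), the reader top centred near (307,270), the cup at (147,245) and the dropper at (428,260). The side view agrees: round (220,120), square (234,315), plate (247,188), cup (324,312), dropper (304,122).

```bash
cat > h.py <<'E'
import numpy as np,cv2
from scipy.spatial.transform import Rotation as R
def load(n): return np.load(n+"0.npz")
def ray(f,uv,z):
    d=R.from_quat(f["q"]).apply(np.linalg.inv(f["K"])@[uv[0],uv[1],1]); return f["o"]+d*(z-f["o"][2])/d[2]
def cloud(f):
    v,u=np.mgrid[:420,:560]; c=np.stack([u,v,np.ones_like(u)],-1)@np.linalg.inv(f["K"]).T*f["d"][...,None]
    return R.from_quat(f["q"]).apply(c.reshape(-1,3)).reshape(420,560,3)+f["o"]
def blob(m,box):
    x0,y0,x1,y1=box; k=np.zeros(m.shape,np.uint8); k[y0:y1,x0:x1]=m[y0:y1,x0:x1]
    n,l,st,c=cv2.connectedComponentsWithStats(k); i=1+np.argmax(st[1:,4]); return l==i,c[i],st[i]
E
python3 - <<'E'
from h import *
B={"scene":dict(rnd=(400,176,428,200),sq=(155,182,187,206),red=(125,222,165,252),reader=(225,215,390,350),drop=(410,235,445,280),plate=(262,185,345,212)),
"side":dict(rnd=(206,110,236,128),sq=(214,296,254,330),red=(300,285,350,325),reader=(280,128,415,245),drop=(293,95,316,136),plate=(238,150,256,225))}
for n in B:
    f=load(n);p=f["p"].astype(int);g=p.sum(2)/3;P=cloud(f);b=B[n]
    for k in("rnd","sq"):
        # window inside the white pad: fill white blob's hole
        m,c,st=blob(g<45,b[k]); e=cv2.findContours(m.astype(np.uint8),0,2)[0][0]
        w=np.array([ray(f,q[0],.0336) for q in e]); print(n,k,c,st[:5],ray(f,c,.0336).round(4),np.ptp(w,0).round(3))
    m,c,st=blob((p[...,2]>120)&(p[...,1]<60),b["red"]);q=P[m];q=q[q[:,2]>.064];print(n,"lid",q.mean(0).round(3),np.ptp(q,0).round(3))
    x0,y0,x1,y1=b["drop"];q=P[y0:y1,x0:x1].reshape(-1,3);q=q[(q[:,2]>.02)&(q[:,2]<.12)&(g[y0:y1,x0:x1].ravel()>100)];print(n,"drop",np.median(q,0).round(3),q.max(0).round(3),q.min(0).round(3))
    x0,y0,x1,y1=b["reader"];q=P[y0:y1,x0:x1].reshape(-1,3);q=q[(abs(q[:,2]-.085)<.004)]
    r=cv2.minAreaRect(q[:,:2].astype(np.float32)*1000);print(n,"reader",len(q),r,np.median(q[:,2]))
    x0,y0,x1,y1=b["plate"];q=P[y0:y1,x0:x1].reshape(-1,3);q=q[(abs(q[:,2]-.065)<.004)]
    if len(q)>5: r=cv2.minAreaRect(q[:,:2].astype(np.float32)*1000);print(n,"plate",len(q),r)
E
```

```text
scene rnd [413.81818182 186.36363636] [406 182  17  10 110] [0.4228 0.3143 0.0336] [0.032 0.038 0.   ]
scene sq [168.73188406 193.34782609] [161 188  17  11 138] [ 0.4578 -0.265   0.0336] [0.034 0.04  0.   ]
scene lid [ 0.626 -0.28   0.073] [0.588 0.294 0.672]
scene drop [0.651 0.291 0.055] [0.662 0.314 0.092] [0.625 0.277 0.02 ]
scene reader 14453 ((703.8179931640625, 43.46044158935547), (257.41448974609375, 239.0858917236328), 89.64675903320312) 0.08559194121598923
scene plate 306 ((488.2549743652344, 43.945289611816406), (15.915494918823242, 147.60975646972656), 1.3205565214157104)
side rnd [219.94557823 118.06802721] [211 113  18  11 147] [0.4219 0.3136 0.0336] [0.044 0.044 0.   ]
side sq [233.33333333 311.12820513] [220 300  28  25 156] [ 0.4576 -0.2645  0.0336] [0.049 0.048 0.   ]
side lid [ 0.617 -0.289  0.075] [0.153 0.495 0.753]
side drop [0.639 0.284 0.053] [0.657 0.308 0.093] [0.622 0.273 0.02 ]
side reader 8597 ((700.3659057617188, 41.076087951660156), (262.6475830078125, 237.8761749267578), 89.70519256591797) 0.08525062261211902
side plate 272 ((485.0489196777344, 42.94401168823242), (154.41360473632812, 11.113581657409668), 89.30630493164062)
```

Both views agree to about 2 mm:

| Item | Position (m) |
|---|---|
| Round window | (0.4225, 0.314) |
| Square window | (0.458, -0.265) |
| Reader centre | (0.702, 0.042), yaw ≈ 0 |
| Plate outer face | x ≈ 0.48, y ≈ 0.043, so the tray is about 9 cm out |

The measured sizes match those given. First I travel high with the gripper shut and square the tool up.

```bash
python3 -m crank '[[3.3,-2.4,0,0,0,0.03],[6.6,-4.8,0,0,0,0.06],[10,-7.2,0,0,0,0.1],[13.3,-9.6,0,0,0,0.13],[16.6,-12,0,0,0,0.16],[20,-14.4,0,0,0,0.2],[24,-17.3,0,0,0,0.225],[28,-20.2,0,0,0,0.225],[33.2,-24,0,0,0,0.225],[33.2,-24,0,0,0,0.225]]' 0
```

```text
time: 1.1
eef_pos: [0.4226, -0.3464, 0.2495]
tcp_rot: [1.0, 0.002, 0.0, -0.001]
contact_force: [-0.3, 1.3, 0.5]
opening: -0.001
finger_force: 0.0
```

```bash
python3 -m crank '[[0.5,-4,0,0,0,0],[0.8,-8.5,0,0,0,0],[1,-13,0,0,0,0],[1.3,-17.5,0,0,0,0],[1.6,-22,0,0,0,0],[2,-26.5,0,0,0,0],[2.2,-31,0,0,0,0],[2.5,-35.5,0,0,0,0],[2.5,-39.3,0,0,0,0],[2.5,-39.3,0,0,0,0]]' 0
python3 - <<'E'
from plant import ctrl
import cv2
print(ctrl.get_state()["eef_pos"]); cv2.imwrite("pics/side1.png",ctrl.read_camera("side")[0])
E
```

```text
time: 2.1
eef_pos: [0.4451, 0.046, 0.2497]
tcp_rot: [1.0, 0.003, -0.0, -0.0]
contact_force: [0.1, -1.2, -0.1]
opening: 0.002
finger_force: 0.0
[0.44513027 0.04601147 0.24968396]
```

View pics/side1.png

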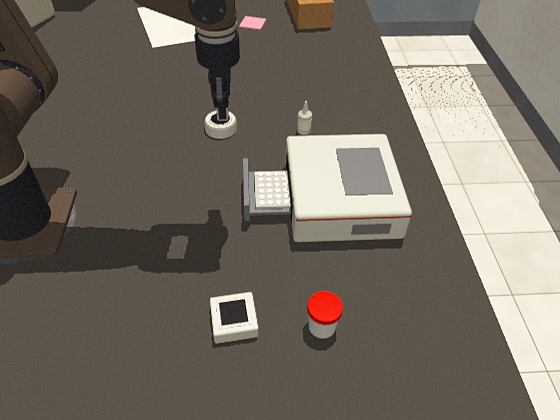

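The side view shows the shut fingers at (221,115), still 25 cm up and in front of the plate at (247,188). Everything else is unmoved. Next I go straight down to TCP z ≈ 0.048.

```bash
python3 -m crank '[[0,0,2.5,0,0,0],[0,0,5,0,0,0],[0,0,7.5,0,0,0],[0,0,10,0,0,0],[0,0,12.5,0,0,0],[0,0,15,0,0,0],[0,0,17.5,0,0,0],[0,0,19.2,0,0,0],[0,0,20.2,0,0,0],[0,0,20.2,0,0,0]]' 0
python3 - <<'E'
from plant import ctrl
import cv2
cv2.imwrite("pics/side2.png",ctrl.read_camera("side")[0])
E
```

```text
time: 3.15
eef_pos: [0.4448, 0.042, 0.0467]
tcp_rot: [1.0, -0.001, -0.002, -0.0]
contact_force: [-0.6, -0.4, -0.5]
opening: -0.0
finger_force: 0.0
```

View pics/side2.png

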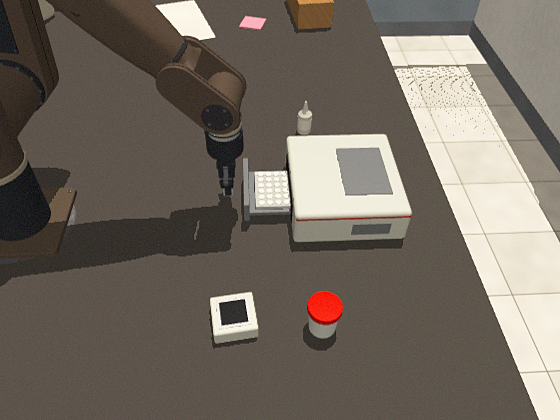

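The fingertips (227,190) are in front of the plate (247,190) with a clear gap, so I push.

```bash
python3 -m crank '[[1,0,0,0,0,0],[2,0,0,0,0,0],[3,0,0,0,0,0],[4,0,0,0,0,0],[5,0,0,0,0,0],[6,0,0,0,0,0],[7,0,0,0,0,0],[8,0,0,0,0,0],[9,0,0,0,0,0],[9.5,0,0,0,0,0]]' 0; python3 -m crank '[[0.3,0,0,0,0,0],[0.6,0,0,0,0,0],[0.9,0,0,0,0,0],[1.1,0,0,0,0,0],[1.1,0,0,0,0,0],[1.1,0,0,0,0,0]]' 0
```

```text
time: 4.2
eef_pos: [0.5417, 0.043, 0.0479]
tcp_rot: [1.0, -0.0, 0.0, -0.0]
contact_force: [-3.0, -0.5, 2.5]
opening: 0.005
finger_force: 1.4
time: 4.8
eef_pos: [0.552, 0.043, 0.048]
tcp_rot: [1.0, -0.0, 0.001, -0.0]
contact_force: [-0.7, -0.7, -0.9]
opening: -0.0
finger_force: 0.3
```

```bash
python3 -m crank '[[0.2,0,0,0,0,0],[0.4,0,0,0,0,0],[0.6,0,0,0,0,0]]' 0; python3 -m crank '[[0.2,0,0,0,0,0],[0.4,0,0,0,0,0],[0.4,0,0,0,0,0]]' 0
```

```text
time: 5.1
eef_pos: [0.5577, 0.043, 0.048]
tcp_rot: [1.0, -0.0, -0.0, -0.0]
contact_force: [-2.9, -0.3, 0.7]
opening: 0.003
finger_force: 1.3
time: 5.4
eef_pos: [0.5578, 0.0431, 0.0476]
tcp_rot: [1.0, 0.0, -0.006, -0.0]
contact_force: [-14.6, -0.7, 11.4]
opening: -0.0
finger_force: 7.5
```

The force jumped to 15 N and the TCP stopped at x=0.558, where the home position predicts contact, so this is the hard stop. I push slightly more, hold, then back off and look.

```bash
python3 -m crank '[[0.2,0,0,0,0,0],[0.2,0,0,0,0,0],[0.2,0,0,0,0,0],[-0.5,0,0,0,0,0],[-1.5,0,0,0,0,0],[-3,0,0,0,0,0],[-5,0,0,0,0,0],[-7,0,0,0,0,0],[-8,0,0,0,0,0],[-8,0,0,0,0,0]]' 0;  python3 -m crank '[[0,0,-2,0,0,0],[0,0,-5,0,0,0],[0,0,-8,0,0,0],[0,0,-11,0,0,0],[0,0,-14,0,0,0],[0,0,-16,0,0,0],[0,0,-16,0,0,0]]' 0
python3 - <<'E'
from plant import ctrl
from h import *
import h
for n in("scene","side"):
    i=ctrl.camera_info(n);p,d=ctrl.read_camera(n);cv2.imwrite(f"pics/{n}3.png",p)
    P=cloud(dict(p=p,d=d,K=i["K"],o=i["origin"],q=i["orientation"]));m=(abs(P[...,2]-.065)<.003)&(abs(P[...,1]-.043)<.09)&(abs(P[...,0]-.56)<.06)
    q=P[m];print(n,len(q),q.min(0).round(4),q.max(0).round(4),np.percentile(q[:,0],[5,50,95]).round(4))
E
```

```text
time: 6.4
eef_pos: [0.481, 0.0431, 0.048]
tcp_rot: [1.0, -0.0, 0.0, -0.0]
contact_force: [-0.9, -0.2, 0.3]
opening: -0.002
finger_force: 0.0
time: 7.1
eef_pos: [0.485, 0.0426, 0.2124]
tcp_rot: [1.0, -0.0, 0.005, 0.001]
contact_force: [-0.4, -0.7, 0.3]
opening: -0.003
finger_force: 0.0Traceback (most recent call last):
  File "<stdin>", line 7, in <module>
    return umr_minimum(a, axis, None, out, keepdims, initial, where)
ValueError: zero-size array to reduction operation minimum which has no identity
```

Run:
```python
from plant import ctrl
from h import *
n="side";i=ctrl.camera_info(n);p,d=ctrl.read_camera(n);cv2.imwrite("pics/side3.png",p)
P=cloud(dict(p=p,d=d,K=i["K"],o=i["origin"],q=i["orientation"]));m=(abs(P[...,2]-.063)<.006)&(abs(P[...,1]-.043)<.09)&(abs(P[...,0]-.56)<.06)
q=P[m];print(len(q));print(np.percentile(q,[2,50,98],axis=0).round(4)) if len(q) else 0
```

```text
292
[[ 0.569  -0.0326  0.0589]
 [ 0.5748  0.0369  0.065 ]
 [ 0.5809  0.1162  0.0687]]
```

View pics/side3.png

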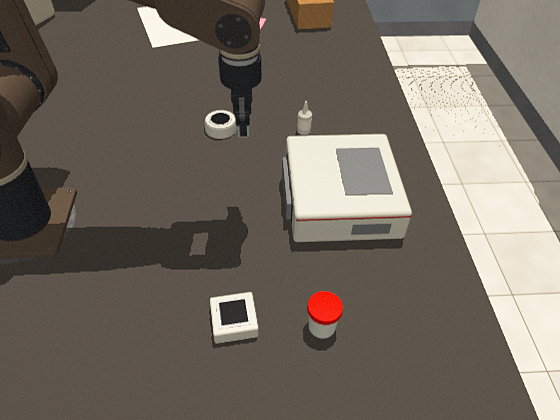

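The tray plate (288,188) is flush against the reader's front, with its face at x≈0.569 in depth, so it is home. I move high over to the round pad and check it with the wrist camera.

```bash
python3 -m crank '[[-0.7,-3.4,0,0,0,0],[-1.5,-6.8,0,0,0,0],[-2.2,-10.2,0,0,0,0],[-3,-13.6,0,0,0,0],[-3.7,-17,0,0,0,0],[-4.4,-20.4,0,0,0,0],[-5.1,-23.8,0,0,0,0],[-5.85,-27.1,0,0,0,0],[-5.85,-27.1,0,0,0,0],[-5.85,-27.1,0,0,0,0]]' 0
python3 - <<'E'
from plant import ctrl
from h import *
s=ctrl.get_state();print(s["eef_pos"])
i=ctrl.camera_info("wrist");p,d=ctrl.read_camera("wrist");cv2.imwrite("pics/wrist4.png",p);np.savez("wrist0.npz",p=p,d=d,K=i["K"],o=i["origin"],q=i["orientation"])
E
```

```text
time: 8.2
eef_pos: [0.4224, 0.3141, 0.2059]
tcp_rot: [1.0, 0.001, -0.001, 0.001]
contact_force: [0.2, 0.2, -0.6]
opening: 0.001
finger_force: 0.0
[0.42236355 0.31405994 0.20587327]
```

View pics/wrist4.png

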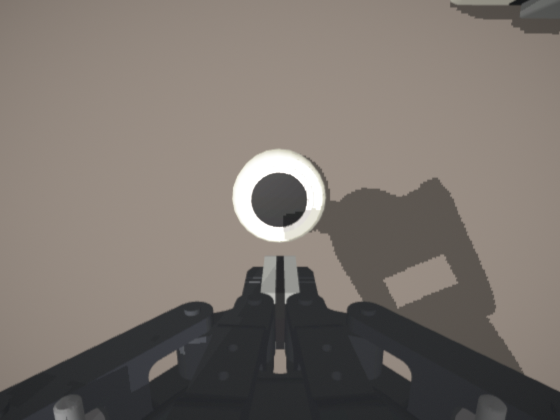

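The wrist view shows the round window whole at (279,200), clear of the fingertips at (280,260). I cast that onto z=0.0336.

Run:
```python
from h import *
f=load("wrist");g=f["p"].mean(2);m,c,st=blob(g<90,(240,160,320,235));print(c,st)
e=cv2.findContours(m.astype(np.uint8),0,2)[0][0];w=np.array([ray(f,q[0],.0336) for q in e])
print(ray(f,c,.0336).round(4),np.ptp(w,0).round(4),((w.max(0)+w.min(0))/2).round(4))
```

```text
[278.9489476  199.63143753] [ 252  174   54   52 2233]
[0.4218 0.3138 0.0336] [0.0457 0.0465 0.    ] [0.4215 0.3142 0.0336]
```

The wrist view gives (0.4217, 0.314), which agrees within 1 mm. I descend 12.5 cm to TCP z ≈ 0.083, putting the tips 3 cm above the window, then hold.

```bash
python3 -m crank '[[0,0,2,0,0,0],[0,0,4,0,0,0],[0,0,6,0,0,0],[0,0,8,0,0,0],[0,0,9.5,0,0,0],[0,0,11,0,0,0],[0,0,12,0,0,0],[0,0,12.5,0,0,0],[0,0,12.5,0,0,0],[0,0,12.5,0,0,0]]' 0
for i in 1 2 3; do python3 -m crank '[[0,0,0,0,0,0],[0,0,0,0,0,0],[0,0,0,0,0,0],[0,0,0,0,0,0],[0,0,0,0,0,0],[0,0,0,0,0,0],[0,0,0,0,0,0],[0,0,0,0,0,0],[0,0,0,0,0,0],[0,0,0,0,0,0]]' 0; done
python3 - <<'E'
from plant import ctrl
import cv2
cv2.imwrite("pics/side5.png",ctrl.read_camera("side")[0])
E
```

```text
time: 9.25
eef_pos: [0.4237, 0.3143, 0.0836]
tcp_rot: [1.0, -0.0, 0.001, -0.0]
contact_force: [-0.3, -0.0, -0.4]
opening: 0.002
finger_force: 0.0
time: 10.25
eef_pos: [0.4233, 0.314, 0.083]
tcp_rot: [1.0, -0.0, -0.0, 0.0]
contact_force: [-0.2, -0.2, 0.7]
opening: -0.004
finger_force: 0.0
time: 11.25
eef_pos: [0.4233, 0.314, 0.0831]
tcp_rot: [1.0, -0.0, 0.0, -0.0]
contact_force: [0.7, 0.8, -0.1]
opening: -0.003
finger_force: 0.0
time: 12.25
eef_pos: [0.4233, 0.314, 0.083]
tcp_rot: [1.0, -0.0, -0.0, 0.0]
contact_force: [0.9, 0.0, 0.1]
opening: -0.0
finger_force: 0.0
```

View pics/side5.png

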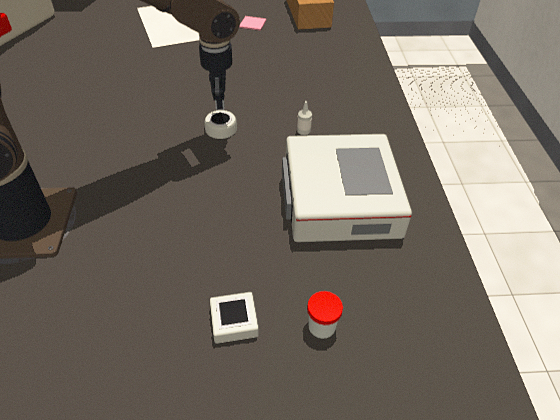

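The fingertips (220,105) hover over the round window (220,120), the tray (288,188) is still home, and the cup (324,312) and dropper (304,122) have not moved. I hand it in.

```bash
python3 -c "
from plant import ctrl
print(ctrl.sign_off())"
```

```text
the job is handed in; nothing more can be done
None
```

I pushed the tray home to its hard stop, held the shut fingertips about 3 cm above the round pad's window for over 3 s, and handed the job in at about 12 s with the tool still pointing there, touching nothing; the sign-off returned no verdict.

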